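# Hold the sampling arm level over its service cradle

## Robot

A 6-joint arm with a two-finger parallel gripper is mounted at the origin on a cart in front of the work surface, level with it; the furniture and walls round the work are solid. World frame = base frame: x ahead of the robot, y to its left, z up, the work surface at z = 0. Lengths are in m, angles in rad, forces in N, time in s.
With the tool pointing down it reaches from about 0.375 to 0.925 m from the base axis. Payload 5.7 kg.
Tool frame: the origin (TCP) lies at the very end of the fingers, on their centre line; the grasp point (between the pads) lies manip.pinch_z behind it (manip.pinch_z is the distance from the TCP to the grasp point, in m); z points along the fingers, y is the line along which they close (so a half turn about z gives the same grasp; the last joint's range is limited). The gripper opens to 85 mm and grips with 20 to 120 N. Pads are 22 mm wide; open, the fingers measure 114 mm over their backs; the gripper's body (76 mm by 85 mm) begins 54 mm behind the grasp point. The pads swing forward as they close: fully open they stand 13 mm farther back than shut.
Start: joints at [-0.115, 0.359, 1.51, -0, 1.272, -0.115], TCP at [0.6, -0, 0.231] pointing down, gripper open.
Joint ranges: [-2.97, 2.97], [-1.01, 2.36], [0.21, 2.38], [-0.96, 4.11], [0.2, 2.71], [-2.98, 2.98]. Speed limits (rad/s): [2.39, 2.39, 3.14, 3.14, 3.14, 3.14].

## Interface

Orientations are given as a unit quaternion [w, x, y, z].
In Python, from cell import manip, optics, job gives the robot as it stands. The module is installed in compiled form; this text tells all that it offers.
- The arm moves only by the tool play_rows, never from a script. Its argument "targets" is a list of rows, each a list of 2 entries, a list of its own where there are three numbers: the shift along the tool's x, y, z as a fraction of full scale, then the turn about the tool's z as a fraction of full scale. In form: [[[tx, ty, tz], twist], ...]. A call has exactly 10 rows; each row shifts and turns the commanded pose from where the row before left it, along the tool's axes as they then stand; what a row does not reach is not made up. Full scale, the value 1, is 0.5 m for a shift and pi rad for a turn. A row lasts 1/10 s, in which the tool goes at most 50 mm and 8.59 degrees, less where a joint would pass 70% of its speed; a pose out of reach is approached as far as the arm can. A call with a number of a shift or a turn outside -1 to 1 is refused whole. A call with a gripper value outside its range is refused whole. "hand" is the opening, from 0 (shut) to 1 (fully open), set as the call begins (left out, the last holds). The fingers move at their own pace and stop on an object; "force" is the grip in N (left out, the last holds). Time passes only in rows, so rows that do not move let the fingers close, or fill a call up. It gives the time, the measured TCP pose, the force, the opening and the grip force at its end, in the units of the state.
- manip.observe(): the state, without advancing time (a new reading comes with each control period).
- optics.grab_frame(name): name is "scene" or "side" or "wrist"; returns a dict with "color" (384x512x3 uint8, red, green, blue), "mtx" (3x3 intrinsics, pixels), "dist" ([k1, k2, p1, p2, k3] as OpenCV has them; the pictures are not rectified), "extrinsics" (4x4, takes a point from camera to world coordinates). Camera axes: x right, y down, z forward; pixel columns grow to the right and rows downward; lengths in m; the calibration is good to about 2 mm. A picture is of the moment at which its call begins. There is no depth.
- job.hand_in(): hands the job in; it is judged then, once.
The state is a dict: "clock": time; "joint_pos": joint angles; "joint_vel": joint speeds; "joint_torque": joint torques, N m; "tcp_pos": TCP position; "orientation": TCP orientation; "ft_force": force on the tool from outside, world axes, zero at the start; "wrist_torque": the same for the moment, N m; "opening": finger opening in m; "gripper_force": force on a finger pad.
Only numpy, scipy, OpenCV 4.12 (cv2) and the standard library are available. Lean on these libraries where they do the work, as an engineer would, in place of code of your own. Each camera call takes 0.05 s, during which the arm holds its last target. There are 200 camera calls.

## Task

First slide the service cradle along the bench, without lifting or tipping it, from the orange ring to the green ring so that its foot stands wholly inside the green ring, and let go of it. Then pick up the analyser's lopsided sampling arm by its balance point and hold it level and still above the cradle, lined up with the saddle's slot (either way round), its balance point over the middle of the saddle and its underside 3 to 5 cm above the saddle's top. Finish while holding it there, and leave everything else on the bench undisturbed.

Things in the scene. Friction and masses are not known exactly. Their poses are not given: they have to be found in the camera images.
- probe_arm: Sampling arm, about 0.42 kg, flat on the bench: aluminium bar along x, 14 wide, 18 high, its underside 16 above the bench; heavy dark steel hub (44 diameter, 40 high, brass stub to 50) with its axis at x = -90; light white probe holder (24x26x34, stub to 46) centred at x = +100 (all mm). Origin: on the bar's centre line, level with the underside of hub and holder; z up. Underside = this level.
- balance (a point): Unmarked balance point of the sampling arm (centre of gravity along the bar): 57 mm from the hub's axis towards the white holder (x = -33 mm), on the bar's centre line, 25 mm above the arm's underside; axes of the arm. The bar can be gripped here from above, across its 14 mm width.
- cradle: Service cradle, loose, about 0.6 kg: blue round foot, 100 mm diameter, 14 mm high, with an aluminium saddle block on it, 44 (x) x 50 (y) mm, top 56 mm above the bench. A 22 mm wide slot, open above and at both ends, runs along x. Origin: centre of the foot's underside, z up. Gripped from above across its 50 mm width (y), tips above the foot, it slides on the bench.
- saddle (a point): Centre of the saddle's top, on the cradle's axis 56 mm above the foot's underside; axes of the cradle (x along the slot).
- orange_ring: Orange ring marked flat on the bench, inside 120 mm and outside 130 mm diameter: the parking place on which the cradle starts. Origin: its centre, on the bench.
- green_ring: Green ring marked flat on the bench, inside 120 mm and outside 130 mm diameter: the working place of the cradle. Origin: its centre, on the bench.
- tip_box: Bystander, not to be disturbed (sizes in mm): blue pipette tip box with clear lid, 66x118x72. Origin: centre of its underside.
- stain_bottle: Bystander, not to be disturbed (sizes in mm): brown bottle with black cap, 52 across, 116 high. Origin: centre of its underside.
- petri_dish: Bystander, not to be disturbed (sizes in mm): petri dish, 61 across, 16 high. Origin: centre of its underside.
- swab_box: Bystander, not to be disturbed (sizes in mm): white carton, 54x67x60. Origin: centre of its underside.
- timer: Bystander, not to be disturbed (sizes in mm): white timer with three buttons, 60x68x19. Origin: centre of its underside.
- dropper: Bystander, not to be disturbed (sizes in mm): small white bottle with red cap, 30 across, 63 high. Origin: centre of its underside.
Mind the look-alikes: they are no part of the job. There is more than one size of the cradle; the one meant has the size given above.

How it is judged:
On the way, in this order (a step that is already met when the one before it is completed fails the run):
1. the cradle stands still inside the green ring, let go, while the arm still lies on the bench (horizontal distance between cradle and green_ring below 0.012 m and height (world z) of cradle below 0.004 m and angle between cradle's own z axis and vertical below 0.06 rad and linear speed of cradle below 0.02 m/s and contact force between the fingers and cradle below 0.5 N and height (world z) of probe_arm below 0.01 m), for 0.2 s.
2. the arm is gripped at its balance point and lifted level off the bench (contact force between the fingers and probe_arm above 1 N and x of the grasp point in the frame of balance between -0.015 and 0.015 m and height (world z) of probe_arm above 0.02 m and angle between probe_arm's own z axis and vertical below 0.15 rad), for 0.1 s.
At the end, for the whole second after the job is handed in: Cradle upright, still, within 12 mm of the green ring's centre. Arm only in the fingers, gripped within 15 mm of its balance point, tilt < 0.09 rad, still, within 0.14 rad of the slot (either way), balance point within 15 mm of the saddle's centre, underside 15 to 65 mm above its top (horizontal distance between cradle and green_ring below 0.012 m and height (world z) of cradle below 0.004 m and angle between cradle's own z axis and vertical below 0.06 rad and linear speed of each of cradle, probe_arm below 0.02 m/s and contact force between the fingers and probe_arm above 1 N and x of the grasp point in the frame of balance between -0.015 and 0.015 m and horizontal distance between balance and saddle below 0.015 m and angle between the x axis of probe_arm and the x axis of cradle, either way round below 0.14 rad and angle between probe_arm's own z axis and vertical below 0.09 rad and z of probe_arm in the frame of saddle between 0.015 and 0.065 m and angular speed of probe_arm below 0.15 rad/s and contact force between probe_arm and cradle below 0.2 N and contact force between the fingers and cradle below 0.5 N); the arm keeps its last pose, push and grip.
It fails at once if the cradle is lifted off the bench or tipped (height (world z) of cradle above 0.006 m or angle between cradle's own z axis and vertical above 0.1 rad).
It fails at once if a bystander is disturbed (moved more than 20 mm) (distance of any of tip_box, stain_bottle, petri_dish, swab_box, timer, dropper from where it was at the start of the episode above 0.02 m).
It also fails if it takes over 58 s, if anything falls off the work surface, if the arm or the gripper's body presses on something with over 40 N, if the wrist force passes 120 N, or if a joint passes its speed limit or range.

## Working session

There is one attempt and no reset: what is moved stays moved. The work goes in short steps, Python scripts to look and compute and a tool call to move; the robot and the scene stay as the last step left them, time stands still between calls to the robot, and variables do not carry over. Pictures are saved under pics/ and viewed, at most 10 in all, crops included, and the job is handed in when it is done.

Besides the shell and the picture viewer there is one more tool, called after ">>>" as a command line: name --argument value ..., lists and objects as JSON in quotes. play_rows: Moves the arm, as the interface text tells. Shift numbers are shares of 0.5 m and turn numbers shares of pi rad, none past 1 either way. Its arguments: {"type":"object","properties":{"targets":{"type":"array"},"hand":{"type":"number"},"force":{"type":"number"}},"required":["targets"]}

```bash
mkdir -p pics; python3 - <<'E'
from cell import manip, optics
import cv2,numpy as np,pickle
print(manip.observe(), manip.pinch_z)
d={}
for n in("scene","side","wrist"):
    f=optics.grab_frame(n); d[n]=f
    cv2.imwrite(f"pics/{n}0.png",f["color"][:,:,::-1])
    print(n,f["mtx"].tolist(),f["dist"],np.round(f["extrinsics"],3).tolist())
pickle.dump(d,open("f0.pkl","wb"))
s=np.hstack([cv2.resize(d[n]["color"],(400,300)) for n in("side","wrist")])
cv2.imwrite("pics/sw0.png",s[:,:,::-1])
cv2.imwrite("pics/sc0b.png",cv2.resize(d["scene"]["color"],(800,600))[:,:,::-1])
E
```

```text
{'clock': 0.0, 'joint_pos': array([-1.15093764e-01,  3.59506325e-01,  1.51143578e+00,  4.66854635e-06,
        1.27248658e+00, -1.15086491e-01]), 'joint_vel': array([ 0.00091888,  0.00050413,  0.00075616,  0.00138328, -0.00093201,
       -0.00130411]), 'joint_torque': array([ 1.96551155e-03, -5.27614331e+01, -2.78626120e+01, -6.37880498e-05,
        1.32890840e-02, -2.81424428e-05]), 'tcp_pos': array([5.99324177e-01, 7.58771298e-05, 2.30451517e-01]), 'orientation': array([-7.20771210e-04,  7.07109541e-01,  7.07103425e-01, -5.68549039e-04]), 'ft_force': array([ 0.40848928, -0.46964551,  0.25610286]), 'wrist_torque': array([-0.02590123,  0.05554541,  0.08245618]), 'gripper_force': 0.0, 'opening': 0.0853930329715984} 0.0187
scene [[458.55571490735707, 0.0, 256.0296817165887], [0.0, 458.55571490735707, 198.06975673063468], [0.0, 0.0, 1.0]] [0.04393001 0.         0.         0.         0.        ] [[-0.908, -0.177, 0.38, -0.061], [-0.419, 0.369, -0.83, 1.3], [0.006, -0.913, -0.409, 0.782], [0.0, 0.0, 0.0, 1.0]]
side [[346.6050766370738, 0.0, 258.52243769183747], [0.0, 346.6050766370738, 192.58749141518453], [0.0, 0.0, 1.0]] [0.02815204 0.         0.         0.         0.        ] [[0.973, -0.14, 0.183, 0.4], [-0.23, -0.653, 0.721, -0.907], [0.019, -0.744, -0.668, 0.787], [0.0, 0.0, 0.0, 1.0]]
wrist [[341.53043171863646, 0.0, 263.19839024433674], [0.0, 341.53043171863646, 190.10491118169938], [0.0, 0.0, 1.0]] [-0.09653462  0.          0.          0.          0.        ] [[1.0, -0.0, -0.001, 0.6], [-0.0, -0.961, -0.277, 0.069], [-0.001, 0.277, -0.961, 0.373], [0.0, 0.0, 0.0, 1.0]]
```

View pics/sc0b.png

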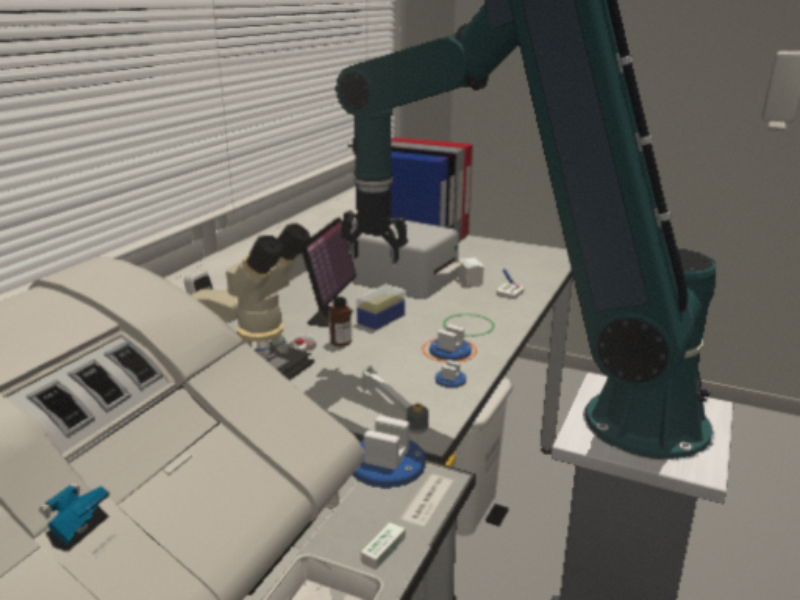

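View pics/sw0.png

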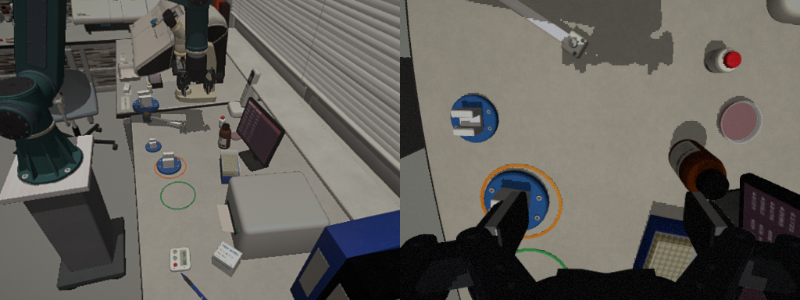

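The cradles, in 800x600 scene pixels, are large (390,460), small (450,375) and medium (450,345). The medium one stands in the orange ring. I'll confirm it in an enlarged crop and measure the foot diameters.

```bash
cat > h.py <<'E'
import cv2,numpy as np,pickle
def ray(f,px):
    p=cv2.undistortPoints(np.array(px,float).reshape(-1,1,2),f["mtx"],f["dist"]).reshape(-1,2)
    E=np.asarray(f["extrinsics"]); d=np.c_[p,np.ones(len(p))]@E[:3,:3].T
    return E[:3,3],d
def onz(f,px,z):
    o,d=ray(f,px); return (o+d*((z-o[2])/d[:,2])[:,None])[:,:2]
def blobs(f,lo,hi,amin=30):
    hsv=cv2.cvtColor(f["color"],cv2.COLOR_RGB2HSV)
    m=cv2.inRange(hsv,np.array(lo),np.array(hi))
    c,_=cv2.findContours(m,cv2.RETR_EXTERNAL,cv2.CHAIN_APPROX_NONE)
    return [k for k in c if cv2.contourArea(k)>amin],m
E
python3 - <<'E'
from h import *
d=pickle.load(open("f0.pkl","rb"))
for n in("side","scene","wrist"):
    f=d[n]
    for nm,lo,hi,z in(("orange",(8,120,100),(20,255,255),0),("green",(50,80,50),(85,255,255),0),("blue",(100,120,60),(125,255,255),.014)):
        for k in blobs(f,lo,hi,25)[0]:
            p=onz(f,k.reshape(-1,2),z); h=cv2.convexHull(p.astype(np.float32))
            e=cv2.fitEllipse(h) if len(h)>5 else None
            print(n,nm,cv2.boundingRect(k),e and np.round(np.r_[e[0],e[1],e[2]],3))
a=cv2.resize(d["wrist"]["color"][0:384,0:280],None,fx=1.56,fy=1.56,interpolation=cv2.INTER_CUBIC)
b=cv2.resize(d["side"]["color"][105:280,130:250],(360,599),interpolation=cv2.INTER_CUBIC)
cv2.imwrite("pics/c1.png",np.hstack([a[:599],b])[:, :,::-1])
E
```

```text
side orange (197, 200, 42, 29) [ 0.467 -0.124  0.129  0.13  97.683]
side green (205, 232, 46, 36) [ 0.474 -0.274  0.128  0.129 93.722]
side blue (244, 364, 21, 20) [ 4.700e-01 -6.240e-01  1.100e-02  5.700e-02  3.316e+01]
side blue (417, 270, 95, 60) [  1.051  -0.541   0.188   0.306 118.491]
side blue (284, 225, 13, 9) [ 6.66000e-01 -2.46000e-01  3.90000e-02  4.90000e-02  1.15735e+02]
side blue (201, 201, 31, 22) [ 4.6200e-01 -1.2600e-01  9.4000e-02  9.9000e-02  1.6486e+02]
side blue (187, 181, 19, 13) [0.412 0.    0.063 0.067 0.103]
side blue (170, 127, 9, 10) [3.60000e-01 3.58000e-01 3.50000e-02 7.60000e-02 1.69377e+02]
side blue (172, 125, 31, 18) [0.407 0.344 0.129 0.134 6.423]
scene blue (228, 291, 43, 20) [3.83000e-01 3.65000e-01 7.90000e-02 1.19000e-01 1.39176e+02]
scene blue (280, 239, 17, 8) [ 0.404  0.022  0.057  0.061 18.018]
scene blue (276, 220, 25, 9) [ 4.55000e-01 -1.08000e-01  8.30000e-02  9.10000e-02  1.01819e+02]
scene blue (230, 200, 12, 9) [ 7.0200e-01 -1.7200e-01  3.9000e-02  8.6000e-02  4.9793e+01]
scene blue (250, 97, 36, 46) [ 1.2   -1.621  0.289  1.444 24.377]
wrist orange (103, 210, 105, 95) [ 0.466 -0.127  0.13   0.131 86.293]
wrist green (147, 318, 67, 26) [ 4.8600e-01 -2.4100e-01  5.3000e-02  9.1000e-02  6.9852e+01]
wrist blue (108, 221, 81, 73) [ 4.63000e-01 -1.19000e-01  9.70000e-02  9.70000e-02  1.24764e+02]
wrist blue (65, 149, 12, 14) [0.388 0.007 0.013 0.022 1.919]
wrist blue (67, 122, 57, 60) [4.150e-01 9.000e-03 6.600e-02 6.700e-02 5.233e+01]
```

View pics/c1.png

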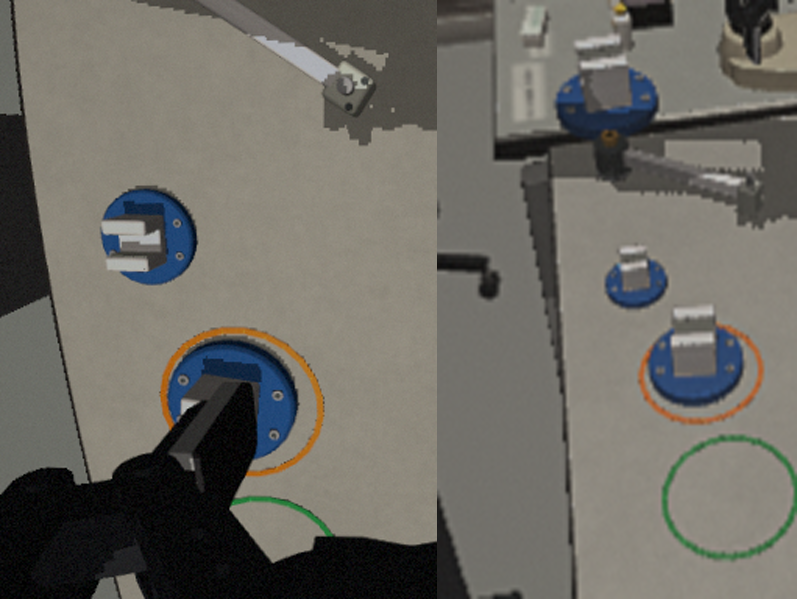

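The crop confirms it: the cradle in the orange ring has a foot of about 97–100 mm and is the one meant. The other two measure 67 mm and about 130 mm. I'll hover over it with a quarter turn and measure its yaw from close by.

>>> play_rows --targets '[[[-0.06,-0.0685,0],0],[[-0.06,-0.0685,0],0],[[-0.06,-0.0685,0],0],[[-0.06,-0.0685,0],0],[[0,0,0],-0.045],[[0,0,0],-0.045],[[0,0,0],-0.045],[[0,0,0],-0.045],[[0,0,0],-0.045],[[0,0,0],-0.045]]' --hand 1

```text
clock: 1.15
tcp_pos: [0.4627, -0.12, 0.2311]
orientation: [-0.0, 0.351, 0.936, -0.0]
ft_force: [0.2, -1.1, 0.4]
opening: 0.0855
gripper_force: 0.0
```

>>> play_rows --targets '[[[0,0,0],-0.046],[[0,0,0],-0.046],[[0,0,0],-0.046],[[0,0,0],-0.046],[[0,0,0],-0.046],[[0,0,0],0],[[0,0,0],0],[[0,0,0],0],[[0,0,0],0],[[0,0,0],0]]'

```text
clock: 2.15
tcp_pos: [0.463, -0.12, 0.2313]
orientation: [-0.0, 0.001, 1.0, -0.0]
ft_force: [0.1, -0.2, 0.4]
opening: 0.0853
gripper_force: 0.0
```

```bash
cat > look.py <<'E'
from cell import manip, optics
from h import *
import sys
from scipy.spatial.transform import Rotation as R
def st():
    s=manip.observe(); q=s["orientation"]; m=R.from_quat(np.r_[q[1:],q[0]]).as_matrix()
    print("t",round(s["clock"],2),"tcp",np.round(s["tcp_pos"],4),"toolx",np.round(m[:,0],3),"tooly",np.round(m[:,1],3),"j",np.round(s["joint_pos"],2),"open",round(float(s["opening"]),4),"F",np.round(s["ft_force"],1),s["gripper_force"])
    return s,m
def grab(tag,names=("scene","side","wrist")):
    d={n:optics.grab_frame(n) for n in names}; pickle.dump(d,open(f"f{tag}.pkl","wb")); return d
E
python3 - <<'E'
from look import *
st(); d=grab(1)
for n in("side","wrist"):
    f=d[n]
    for nm,lo,hi,z in(("orange",(8,120,100),(20,255,255),0),("green",(50,80,50),(85,255,255),0),("blue",(100,120,60),(125,255,255),.014)):
        for k in blobs(f,lo,hi,60)[0]:
            p=onz(f,k.reshape(-1,2),z); h=cv2.convexHull(p.astype(np.float32))
            e=cv2.fitEllipse(h) if len(h)>5 else None
            print(n,nm,cv2.boundingRect(k),e and np.round(np.r_[e[0],e[1],e[2]],3))
a=cv2.resize(d["wrist"]["color"],(512,384))
b=cv2.resize(d["side"]["color"][115:215,150:270],(288,240),interpolation=cv2.INTER_CUBIC)
c=cv2.resize(d["scene"]["color"][220:300,210:306],(288,240),interpolation=cv2.INTER_CUBIC)
o=np.zeros((480,800,3),np.uint8); o[:384,:512]=a; o[:240,512:]=b; o[240:,512:]=c
cv2.imwrite("pics/c2.png",o[:,:,::-1])
E
```

```text
t 2.15 tcp [ 0.463  -0.12    0.2313] toolx [-1.     0.001  0.   ] tooly [ 0.001  1.    -0.   ] j [-0.4   0.18  1.76 -0.    1.2  -1.97] open 0.0853 F [ 0.1 -0.2  0.4] 0.0
side green (205, 232, 46, 36) [ 0.474 -0.274  0.128  0.129 92.172]
side blue (244, 364, 21, 20) [ 4.700e-01 -6.240e-01  1.100e-02  5.700e-02  3.316e+01]
side blue (417, 270, 95, 60) [  1.052  -0.54    0.19    0.311 119.889]
side blue (284, 225, 13, 9) [ 6.66000e-01 -2.47000e-01  3.80000e-02  5.00000e-02  1.00243e+02]
side blue (201, 201, 31, 22) [ 4.62000e-01 -1.26000e-01  9.40000e-02  1.00000e-01  1.66304e+02]
side blue (187, 182, 19, 12) [ 0.412 -0.     0.062  0.067 21.621]
side blue (170, 125, 33, 19) [4.05000e-01 3.41000e-01 1.30000e-01 1.44000e-01 1.72674e+02]
wrist orange (200, 100, 118, 116) [ 4.6600e-01 -1.2700e-01  1.3100e-01  1.3100e-01  1.3739e+02]
wrist green (71, 108, 112, 113) [ 0.473 -0.277  0.13   0.131 58.175]
wrist blue (218, 111, 92, 91) [ 0.461 -0.121  0.097  0.098 62.359]
wrist blue (352, 79, 61, 64) [4.1100e-01 4.0000e-03 6.6000e-02 6.6000e-02 3.3212e+01]
```

View pics/c2.png

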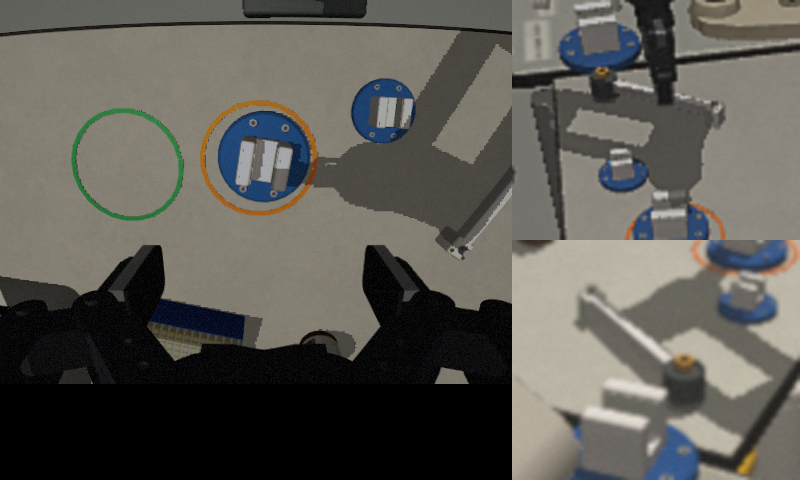

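```bash
python3 - <<'E'
from look import *
d=pickle.load(open("f1.pkl","rb")); f=d["wrist"]
hsv=cv2.cvtColor(f["color"],cv2.COLOR_RGB2HSV); m=cv2.inRange(hsv,(0,0,110),(180,70,255))
roi=np.zeros_like(m); cv2.circle(roi,(265,158),44,255,-1); m&=roi
fo=cv2.inRange(hsv,(100,120,40),(125,255,255))
for thr in (110,150,180):
    m2=m&cv2.inRange(hsv,(0,0,thr),(180,70,255))
    for k in cv2.findContours(m2,cv2.RETR_EXTERNAL,cv2.CHAIN_APPROX_NONE)[0]:
        if cv2.contourArea(k)<15: continue
        for z in(.056,):
            p=onz(f,k.reshape(-1,2),z).astype(np.float32)
            r=cv2.minAreaRect(p*1000); print(thr,cv2.boundingRect(k),z,np.round(r[0],1),np.round(r[1],1),round(r[2],1), "sumL",np.round(cv2.boxPoints(r)).tolist())
a=cv2.resize(f["color"][100:215,205:330],None,fx=5,fy=5,interpolation=cv2.INTER_CUBIC)
cv2.imwrite("pics/c3.png",a[:,:,::-1])
# arm: hub and holder
s,sc=d["side"],d["scene"]
def tri(a,pa,b,pb):
    o1,d1=ray(a,pa);o2,d2=ray(b,pb);d1=d1[0];d2=d2[0]
    t=np.linalg.lstsq(np.c_[d1,-d2],o2-o1,rcond=None)[0];x,y=o1+t[0]*d1,o2+t[1]*d2
    return np.round((x+y)/2,4),round(float(np.linalg.norm(x-y)),4)
def S(u,v): return(150+(u-512)/2.4,115+v/2.4)
def C(u,v): return(210+(u-512)/3,220+(v-240)/3)
print("stub",tri(s,S(601,71),sc,C(683,358)))
print("hold",tri(s,S(716,103),sc,C(591,289)))
print("stub side",onz(s,[S(601,71)],.05),"scene",onz(sc,[C(683,358)],.05))
print("holdtop w",onz(f,[(457,247)],.034), "hold side",onz(s,[S(716,106)],.034))
E
```

```text
110 (235, 141, 21, 51) 0.056 [ 461.8 -138.6] [15.4 48.7] 80.6 sumL [[436.0, -142.0], [485.0, -150.0], [487.0, -135.0], [439.0, -127.0]]
110 (256, 140, 37, 43) 0.056 [ 457.7 -110.6] [29.5 39.9] 81.4 sumL [[436.0, -122.0], [475.0, -128.0], [480.0, -99.0], [440.0, -93.0]]
110 (281, 125, 8, 7) 0.056 [ 425.1 -101.4] [5.8 6.1] 27.5 sumL [[421.0, -100.0], [424.0, -105.0], [429.0, -103.0], [426.0, -97.0]]
110 (249, 119, 8, 8) 0.056 [ 420.2 -131.2] [6.6 6.1] 63.4 sumL [[416.0, -133.0], [421.0, -135.0], [424.0, -130.0], [419.0, -127.0]]
150 (276, 148, 16, 21) 0.056 [ 453.6 -101.9] [11.6 19.8] 80.7 sumL [[443.0, -106.0], [462.0, -109.0], [464.0, -98.0], [445.0, -95.0]]
150 (236, 142, 18, 43) 0.056 [ 458.6 -139.2] [11.5 41.3] 80.6 sumL [[437.0, -141.0], [478.0, -148.0], [480.0, -137.0], [439.0, -130.0]]
150 (259, 141, 18, 41) 0.056 [ 456.5 -117.2] [10.7 38.5] 80.8 sumL [[437.0, -119.0], [475.0, -126.0], [476.0, -115.0], [438.0, -109.0]]
stub (array([0.4024, 0.2072, 0.0484]), 0.0016)
hold (array([0.5624, 0.101 , 0.0377]), 0.0059)
stub side [[0.40314981 0.20523091]] scene [[0.40047305 0.20980176]]
holdtop w [[0.55828926 0.09751616]] hold side [[0.56470432 0.10078544]]
```

View pics/c3.png

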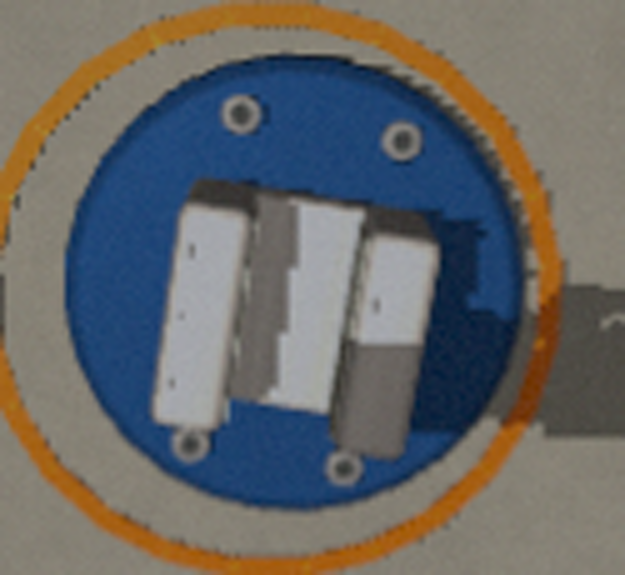

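Slot direction is yaw -9.4°, and the cradle centre is (0.461,-0.121). I'll align, descend, then grip gently.

>>> play_rows --targets '[[[0.004,-0.002,0],0],[[0,0,0],0.026],[[0,0,0],0.026],[[0,0,0.08],0],[[0,0,0.08],0],[[0,0,0.08],0],[[0,0,0.08],0],[[0,0,0.06],0],[[0,0,0.036],0],[[0,0,0],0]]' --hand 1

```text
clock: 3.3
tcp_pos: [0.459, -0.1203, 0.0212]
orientation: [-0.002, 0.082, 0.997, 0.001]
ft_force: [-0.4, 0.4, 0.3]
opening: 0.0851
gripper_force: 0.0
```

>>> play_rows --targets '[[[0,0,0],0],[[0,0,0],0],[[0,0,0],0],[[0,0,0],0],[[0,0,0],0],[[0,0,0],0],[[0,0,0],0],[[0,0,0],0],[[0,0,0],0],[[0,0,0],0]]' --hand 0.45 --force 20

```text
clock: 4.3
tcp_pos: [0.4621, -0.1211, 0.0247]
orientation: [0.001, 0.082, 0.997, -0.0]
ft_force: [-0.6, 2.2, 7.3]
opening: 0.0498
gripper_force: 22.8
```

```bash
python3 - <<'E'
from look import *
s,m=st(); d=grab(2,("wrist","side"))
for n in d:
  for nm,lo,hi,z in(("green",(50,80,50),(85,255,255),0),("blue",(100,120,40),(125,255,255),.014)):
    for k in blobs(d[n],lo,hi,60)[0]:
        p=onz(d[n],k.reshape(-1,2),z); e=cv2.fitEllipse(cv2.convexHull(p.astype(np.float32)))
        print(n,nm,cv2.boundingRect(k),np.round(np.r_[e[0],e[1]],3))
E
```

```text
t 4.3 tcp [ 0.4621 -0.1211  0.0247] toolx [-0.987  0.163 -0.003] tooly [ 0.163  0.987 -0.   ] j [-0.4   0.49  1.97  0.    0.67 -1.81] open 0.0498 F [-0.6  2.2  7.3] 22.83781260251999
wrist green (0, 178, 114, 106) [ 0.449 -0.238  0.04   0.081]
wrist blue (239, 292, 49, 28) [ 0.499 -0.128  0.017  0.041]
wrist blue (165, 134, 198, 121) [ 0.46  -0.122  0.096  0.1  ]
wrist blue (440, 21, 72, 144) [0.411 0.002 0.064 0.071]
side green (205, 232, 46, 36) [ 0.474 -0.274  0.128  0.129]
side blue (244, 364, 21, 20) [ 0.47  -0.624  0.011  0.057]
side blue (386, 270, 126, 114) [ 0.97  -0.6    0.177  0.479]
side blue (284, 225, 13, 9) [ 0.705 -0.259  0.032  2.771]
side blue (201, 202, 31, 21) [ 0.462 -0.127  0.095  0.098]
side blue (187, 182, 19, 12) [ 0.412 -0.001  0.062  0.065]
side blue (170, 127, 26, 18) [0.39  0.323 0.091 0.148]
```

>>> play_rows --targets '[[[-0.006,-0.024,0],0],[[-0.008,-0.033,0],0],[[-0.008,-0.033,0],0],[[-0.008,-0.033,0],0],[[-0.008,-0.033,0],0],[[-0.008,-0.033,0],0],[[-0.008,-0.033,0],0],[[-0.008,-0.033,0],0],[[-0.008,-0.033,0],0],[[-0.003,-0.012,0],0]]'

```text
clock: 5.4
tcp_pos: [0.4716, -0.2733, 0.0246]
orientation: [-0.001, 0.082, 0.997, 0.002]
ft_force: [-0.0, 17.4, 18.5]
opening: 0.0496
gripper_force: 24.3
```

```bash
cat > chk.py <<'E'
from look import *
s,m=st(); d=grab(sys.argv[1],("wrist","side"))
for n in d:
  for nm,lo,hi,z in(("green",(50,80,40),(85,255,255),0),("blue",(100,120,40),(125,255,255),.014)):
    for k in blobs(d[n],lo,hi,60)[0]:
        p=onz(d[n],k.reshape(-1,2),z); e=cv2.fitEllipse(cv2.convexHull(p.astype(np.float32)))
        if .05<e[1][1]<.15: print(n,nm,cv2.boundingRect(k),np.round(np.r_[e[0],e[1]],4))
E
python3 chk.py 3
```

```text
t 5.4 tcp [ 0.4716 -0.2733  0.0246] toolx [-0.987  0.164  0.002] tooly [0.164 0.987 0.003] j [-0.65  0.55  1.82  0.    0.77 -2.06] open 0.0496 F [-0.  17.4 18.5] 24.301245510578156
wrist green (136, 105, 246, 172) [ 0.4724 -0.2768  0.1296  0.1305]
wrist blue (165, 134, 198, 121) [ 0.47   -0.2738  0.0963  0.0993]
side blue (244, 364, 21, 20) [ 0.4702 -0.624   0.0105  0.0571]
side blue (210, 235, 34, 27) [ 0.471  -0.2774  0.0948  0.1   ]Traceback (most recent call last):
  File "chk.py", line 6, in <module>
    p=onz(d[n],k.reshape(-1,2),z); e=cv2.fitEllipse(cv2.convexHull(p.astype(np.float32)))
                                     ~~~~~~~~~~~~~~^^^^^^^^^^^^^^^^^^^^^^^^^^^^^^^^^^^^^^
cv2.error: OpenCV(4.12.0) /io/opencv/modules/imgproc/src/shapedescr.cpp:361: error: (-201:Incorrect size of input array) There should be at least 5 points to fit the ellipse in function 'fitEllipseNoDirect'
```

>>> play_rows --targets '[[[-0.003,-0.003,0],0],[[-0.003,-0.003,0],0],[[0,0,0],0],[[0,0,0],0],[[0,0,0],0],[[0,0,0],0],[[0,0,0],0],[[0,0,0],0],[[0,0,0],0],[[0,0,0],0]]'

```text
clock: 6.5
tcp_pos: [0.4717, -0.2738, 0.0246]
orientation: [-0.003, 0.082, 0.997, 0.003]
ft_force: [-7.1, 15.3, 20.2]
opening: 0.0498
gripper_force: 24.6
```

>>> play_rows --targets '[[[0,0,0],0],[[0,0,0],0],[[0,0,0],0],[[0,0,0],0],[[0,0,0],0],[[0,0,0],0],[[0,0,0],0],[[0,0,0],0],[[0,0,0],0],[[0,0,0],0]]' --hand 1

```text
clock: 7.5
tcp_pos: [0.475, -0.2784, 0.0233]
orientation: [-0.0, 0.082, 0.997, 0.0]
ft_force: [0.1, -0.1, 0.5]
opening: 0.0852
gripper_force: 0.0
```

>>> play_rows --targets '[[[0,0,-0.04],0],[[0,0,-0.08],0],[[0,0,-0.08],0],[[0,0,-0.08],0],[[0,0,-0.08],0],[[0,0,-0.04],0],[[0,0,0],0],[[0,0,0],0],[[0,0,0],0],[[0,0,0],0]]'

```text
clock: 8.5
tcp_pos: [0.4742, -0.2777, 0.2216]
orientation: [-0.001, 0.082, 0.997, 0.001]
ft_force: [-0.1, 0.3, -0.6]
opening: 0.0853
gripper_force: 0.0
```

```bash
sed -i 's/,60)\[0\]:/,150)[0]:/' chk.py; python3 chk.py 4; python3 - <<'E'
from look import *
f=pickle.load(open("f4.pkl","rb"))["wrist"]
hsv=cv2.cvtColor(f["color"],cv2.COLOR_RGB2HSV)
fo=[k for k in blobs(f,(100,120,40),(125,255,255),2000)[0]]
k=max(fo,key=cv2.contourArea); roi=np.zeros(hsv.shape[:2],np.uint8); cv2.drawContours(roi,[cv2.convexHull(k)],-1,255,-1)
for thr in(110,150):
  m=roi&cv2.inRange(hsv,(0,0,thr),(180,70,255))
  for c in cv2.findContours(m,cv2.RETR_EXTERNAL,cv2.CHAIN_APPROX_NONE)[0]:
    if cv2.contourArea(c)>60: r=cv2.minAreaRect((onz(f,c.reshape(-1,2),.056)*1000).astype(np.float32)); print(thr,cv2.boundingRect(c),np.round(r[0],1),np.round(r[1],1),round(r[2],1))
E
```

```text
t 8.5 tcp [ 0.4742 -0.2777  0.2216] toolx [-0.987  0.163  0.003] tooly [0.163 0.987 0.001] j [-0.66  0.3   1.63 -0.    1.22 -2.06] open 0.0853 F [-0.1  0.3 -0.6] 0.0
wrist green (205, 96, 121, 119) [ 0.4728 -0.2768  0.1302  0.1306]
wrist blue (220, 110, 94, 93) [ 0.4703 -0.2748  0.0973  0.0977]
wrist blue (487, 31, 25, 64) [ 0.4117 -0.0014  0.065   0.0683]
side blue (210, 235, 34, 27) [ 0.471  -0.2776  0.0949  0.0995]
110 (277, 183, 16, 13) [ 494.8 -261.1] [11.4 13.3] 3.3
110 (278, 144, 16, 17) [ 460.4 -255.6] [13.7 14.7] 80.7
110 (240, 144, 15, 52) [ 471.2 -293.3] [13.1 48.2] 80.2
110 (261, 140, 18, 42) [ 466.1 -271.4] [15.3 38.2] 80.6
150 (280, 145, 13, 15) [ 460.5 -255.2] [11.  12.9] 81.3
150 (241, 144, 13, 46) [ 468.3 -292.8] [11.2 42.3] 80.1
150 (264, 140, 14, 42) [ 466.2 -270.5] [11.7 38.2] 80.6
```

Cradle is about 3 mm from the green ring's centre and released. Next I'll go over the sampling arm and look closely.

>>> play_rows --targets '[[[0.01,0.046,0],0],[[0.02,0.089,0],0],[[0.02,0.089,0],0],[[0.02,0.089,0],0],[[0.02,0.089,0],0],[[0.02,0.089,0],0],[[0.02,0.089,0],0],[[0.02,0.089,0],0],[[0.02,0.089,0],0],[[0.02,0.089,0],0]]'

```text
clock: 9.6
tcp_pos: [0.4496, 0.1567, 0.2229]
orientation: [-0.0, 0.082, 0.997, -0.0]
ft_force: [0.1, 0.5, -0.4]
opening: 0.0852
gripper_force: 0.0
```

>>> play_rows --targets '[[[0.01,0.04,0],0],[[0,0,0],0.045],[[0,0,0],0.045],[[0,0,0],0.045],[[0,0,0],0],[[0,0,0],0],[[0,0,0],0],[[0,0,0],0],[[0,0,0],0],[[0,0,0],0]]'

```text
clock: 10.6
tcp_pos: [0.4485, 0.1754, 0.2233]
orientation: [-0.0, 0.289, 0.957, -0.0]
ft_force: [0.5, 0.5, 0.2]
opening: 0.0853
gripper_force: 0.0
```

```bash
python3 - <<'E'
from look import *
st(); d=grab(5,("wrist",))
cv2.imwrite("pics/c5.png",cv2.resize(d["wrist"]["color"],(800,600),interpolation=cv2.INTER_CUBIC)[:,:,::-1])
E
```

```text
t 10.6 tcp [0.4485 0.1754 0.2233] toolx [-0.833  0.554  0.   ] tooly [ 0.554  0.833 -0.   ] j [ 0.23  0.2   1.77  0.    1.18 -0.75] open 0.0853 F [0.5 0.5 0.2] 0.0
```

View pics/c5.png

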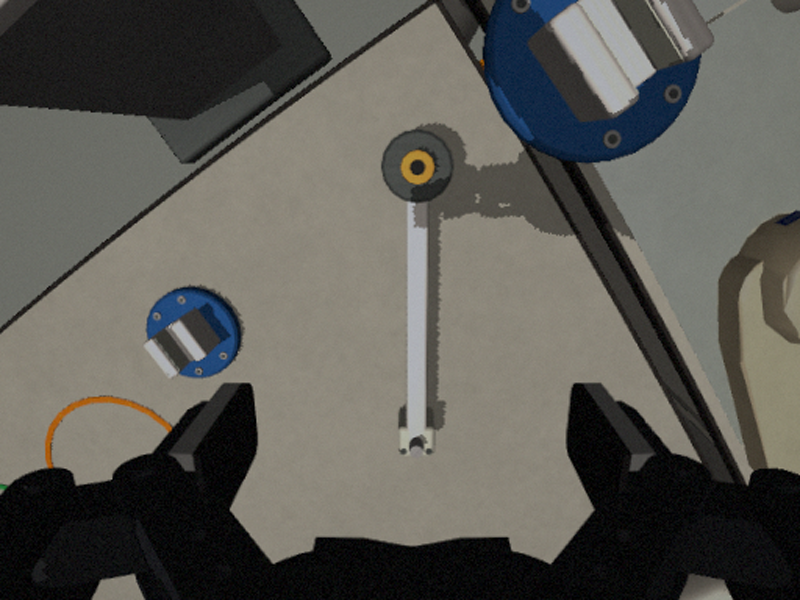

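The hub's brass stub is at (418,166), the bar runs down column ~417, and the holder is at (417,440) in the 800x600 picture. Those positions give the grip point.

```bash
python3 - <<'E'
from look import *
f=pickle.load(open("f5.pkl","rb"))["wrist"]
k=[c for c in blobs(f,(10,120,80),(25,255,255),50)[0] if abs(cv2.boundingRect(c)[0]-260)<20]
p=onz(f,k[0].reshape(-1,2),.05); hub=np.array(cv2.fitEllipse(cv2.convexHull(p.astype(np.float32)))[0]); print("hub",hub)
g=cv2.cvtColor(f["color"],cv2.COLOR_RGB2HSV); c=[]
m=cv2.inRange(g,(0,0,165),(180,60,255))
for v in range(150,252,6):
    u=np.flatnonzero(m[v,245:290])+245
    if len(u)>6: c.append(((u[0]+u[-1])/2,v,len(u)))
c=np.array(c); print(c[::4])
b=onz(f,c[:,:2],.034); vx,vy,_,_=cv2.fitLine(b.astype(np.float32),cv2.DIST_HUBER,0,.01,.01).ravel()
u=np.array([vx,vy])*np.sign(vx); print("dir",u,np.degrees(np.arctan2(u[1],u[0])))
n=np.array([-u[1],u[0]]); print("hub off line",((hub-b)@n).mean())
h=hub.copy(); bal=h+.057*u-n*((hub-b)@n).mean()/2
hd=onz(f,[(417/1.5625,446/1.5625)],.046)[0]; print("holder",hd,np.linalg.norm(hd-hub))
s,mm=st(); e=bal-s["tcp_pos"][:2]; print("bal",bal,"tool delta",e@mm[:2,0],e@mm[:2,1],"angle err",np.degrees(np.arctan2(*(mm[:2,0]*[1,1])[::-1])))
E
```

```text
hub [0.40282512 0.2089816 ]
[[266.5 150.   12. ]
 [266.  174.   11. ]
 [266.  198.   11. ]
 [266.  222.   11. ]
 [266.  246.   11. ]]
dir [ 0.83253866 -0.55396694] -33.639587
hub off line 0.00027714754805624757
holder [0.5578342 0.1066634] 0.1857332286772266
t 10.65 tcp [0.4485 0.1754 0.2233] toolx [-0.833  0.554  0.   ] tooly [ 0.554  0.833 -0.   ] j [ 0.23  0.2   1.77  0.    1.18 -0.75] open 0.0856 F [ 0.7 -0.1 -0.6] 0.0
bal [0.45020306 0.17729012] tool delta -0.00035002100547419776 0.002490560894600444 angle err 146.35787437008977
```

>>> play_rows --targets '[[[-0.0007,0.005,0],0],[[0,0,0.08],0],[[0,0,0.08],0],[[0,0,0.08],0],[[0,0,0.08],0],[[0,0,0.05],0],[[0,0,0.03],0],[[0,0,0.03],0],[[0,0,0],0],[[0,0,0],0]]'

```text
clock: 11.65
tcp_pos: [0.4503, 0.1774, 0.0083]
orientation: [-0.0, 0.289, 0.957, -0.0]
ft_force: [0.2, 0.2, 0.1]
opening: 0.0856
gripper_force: 0.0
```

>>> play_rows --targets '[[[0,0,0],0],[[0,0,0],0],[[0,0,0],0],[[0,0,0],0],[[0,0,0],0],[[0,0,0],0],[[0,0,0],0],[[0,0,0],0],[[0,0,0],0],[[0,0,0],0]]' --hand 0 --force 60

```text
clock: 12.65
tcp_pos: [0.4505, 0.1775, 0.0087]
orientation: [0.0, 0.29, 0.957, 0.0]
ft_force: [-0.9, 0.7, 6.3]
opening: 0.013
gripper_force: 58.8
```

>>> play_rows --targets '[[[0,0,-0.01],0],[[0,0,-0.02],0],[[0,0,-0.03],0],[[0,0,-0.05],0],[[0,0,-0.06],0],[[0,0,-0.06],0],[[0,0,-0.05],0],[[0,0,-0.03],0],[[0,0,-0.02],0],[[0,0,0],0]]'

```text
clock: 13.65
tcp_pos: [0.4507, 0.1774, 0.1746]
orientation: [0.001, 0.29, 0.957, 0.001]
ft_force: [-0.4, 0.3, -4.3]
opening: 0.0129
gripper_force: 59.1
```

```bash
python3 - <<'E'
from look import *
s,m=st(); print(s["wrist_torque"])
d=grab(6)
a=cv2.resize(d["wrist"]["color"],(400,300))
b=cv2.resize(d["side"]["color"][90:210,140:300],(400,300),interpolation=cv2.INTER_CUBIC)
c=cv2.resize(d["scene"]["color"][160:310,190:390],(400,300),interpolation=cv2.INTER_CUBIC)
cv2.imwrite("pics/c6.png",np.vstack([np.hstack([a,b]),np.hstack([c,c*0])])[:,:,::-1])
t=np.array([.4705,-.2748])-s["tcp_pos"][:2]; print("tool delta",t@m[:2,0],t@m[:2,1])
E
```

```text
t 13.65 tcp [0.4507 0.1774 0.1746] toolx [-0.832  0.554 -0.001] tooly [0.554 0.832 0.002] j [ 0.23  0.26  1.83 -0.    1.06 -0.75] open 0.0129 F [-0.4  0.3 -4.3] 59.083608984947205
[ 0.02281056 -0.00661834  0.00327871]
tool delta -0.26717184449605325 -0.3654190482836775
```

View pics/c6.png

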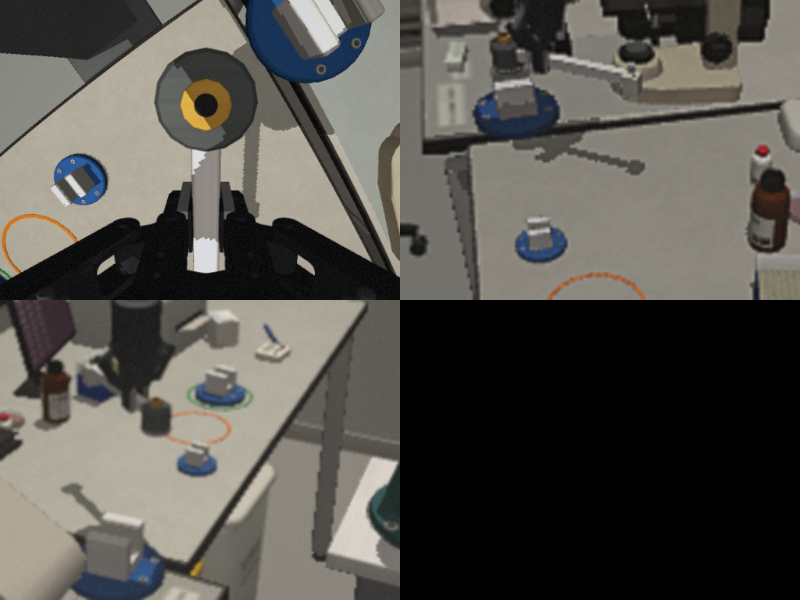

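```bash
python3 - <<'E'
from h import *
f=pickle.load(open("f0.pkl","rb"))["side"]
px=[(220*1.28,232*1.28),(232*1.28,240*1.28),(226*1.28,202*1.28),(236*1.28,182*1.28),(228*1.28,172*1.28),(240*1.28,175*1.28)]
for z in(0,.06,.12): print(z,np.round(onz(f,px,z),3).tolist())
c=cv2.resize(f["color"][180:330,190:390],(800,600),interpolation=cv2.INTER_CUBIC); cv2.imwrite("pics/c7.png",c[:,:,::-1])
E
```

```text
0 [[0.582, -0.456], [0.611, -0.492], [0.637, -0.345], [0.702, -0.262], [0.688, -0.205], [0.73, -0.23]]
0.06 [[0.568, -0.49], [0.595, -0.523], [0.619, -0.388], [0.679, -0.311], [0.666, -0.258], [0.705, -0.282]]
0.12 [[0.554, -0.525], [0.579, -0.555], [0.601, -0.431], [0.656, -0.36], [0.644, -0.312], [0.679, -0.334]]
```

View pics/c7.png

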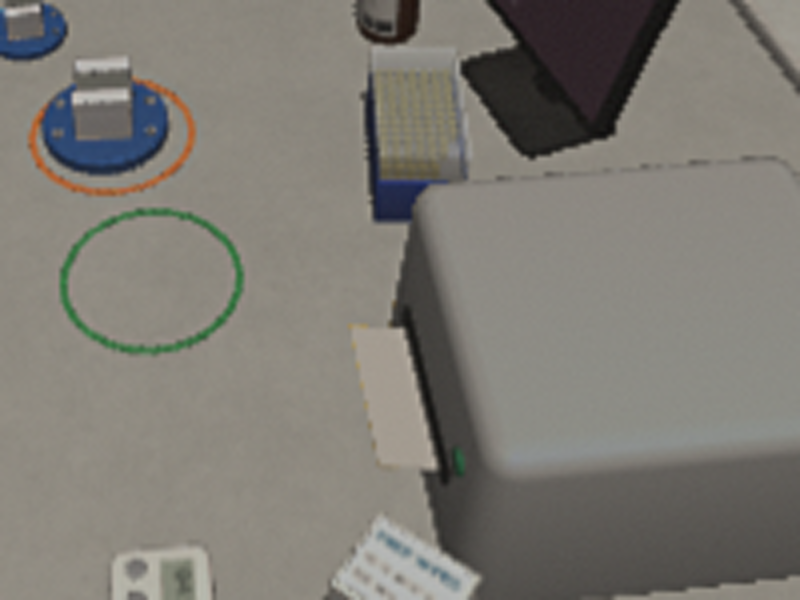

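The side view shows a printer at x≥0.64 with its paper tray at y<-0.38, about 25 mm clear of the planned holder position. I'll turn first, then carry the arm over at height.

>>> play_rows --targets '[[[0,0,0],-0.022],[[0,0,0],-0.034],[[0,0,0],-0.034],[[0,0,0],-0.03],[[0,0,0],-0.014],[[-0.006,-0.03,0],0],[[-0.013,-0.06,0],0],[[-0.013,-0.06,0],0],[[-0.013,-0.06,0],0],[[-0.013,-0.06,0],0]]'

```text
clock: 14.8
tcp_pos: [0.4554, 0.0384, 0.1721]
orientation: [-0.001, 0.083, 0.997, -0.0]
ft_force: [0.6, 0.6, -4.1]
opening: 0.0131
gripper_force: 59.2
```

>>> play_rows --targets '[[[-0.013,-0.06,0],0],[[-0.013,-0.06,0],0],[[-0.013,-0.06,0],0],[[-0.013,-0.06,0],0],[[-0.013,-0.06,0],0],[[-0.013,-0.06,0],0],[[-0.013,-0.06,0],0],[[-0.012,-0.06,0],0],[[-0.012,-0.06,0],0],[[-0.01,-0.04,0],0]]'

```text
clock: 15.8
tcp_pos: [0.4693, -0.2587, 0.1719]
orientation: [-0.001, 0.084, 0.996, 0.0]
ft_force: [0.7, 0.5, -3.0]
opening: 0.0133
gripper_force: 59.2
```

```bash
cat > fin.py <<'E'
from look import *
s,m=st(); d=grab(sys.argv[1]); f=d["wrist"]
zt=s["tcp_pos"][2]-.0085
for c in blobs(f,(10,120,60),(25,255,255),150)[0]:
    p=onz(f,c.reshape(-1,2),zt+.05); e=cv2.fitEllipse(cv2.convexHull(p.astype(np.float32)))
    h=np.array(e[0]); v=s["tcp_pos"][:2]-h; print("stub",cv2.boundingRect(c),h,e[1],"hub->tcp",np.linalg.norm(v),np.degrees(np.arctan2(v[1],v[0])))
t=np.array([.4705,-.2748])-s["tcp_pos"][:2]; print("to cradle, tool xy",t@m[:2,0],t@m[:2,1],"underside",zt, "toolx yaw",np.degrees(np.arctan2(m[1,0],m[0,0])))
a=cv2.resize(d["wrist"]["color"],(400,300))
b=cv2.resize(d["side"]["color"][150:300,150:350],(400,300),interpolation=cv2.INTER_CUBIC)
c=cv2.resize(d["scene"]["color"][130:280,190:390],(400,300),interpolation=cv2.INTER_CUBIC)
cv2.imwrite(f"pics/c{sys.argv[1]}.png",np.vstack([np.hstack([a,b]),np.hstack([c,c*0])])[:,:,::-1])
E
python3 fin.py 8
```

```text
t 15.8 tcp [ 0.4693 -0.2587  0.1719] toolx [-0.986  0.167  0.002] tooly [0.167 0.986 0.   ] j [-0.63  0.33  1.72 -0.    1.09 -2.04] open 0.0133 F [ 0.7  0.5 -3. ] 59.24180567264557
stub (230, 100, 67, 67) [ 0.41320813 -0.25076741] (0.019253544509410858, 0.019399471580982208) hub->tcp 0.056629237691739685 -8.033213406001122
stub (335, 69, 136, 139) [ 0.42239171 -0.20934662] (0.04194824770092964, 0.04206782951951027) hub->tcp 0.0680629664402813 -46.45529474196601
to cradle, tool xy -0.003889963418629842 -0.015689759480210817 underside 0.16335082549059443 toolx yaw 170.39783467338734
```

View pics/c8.png

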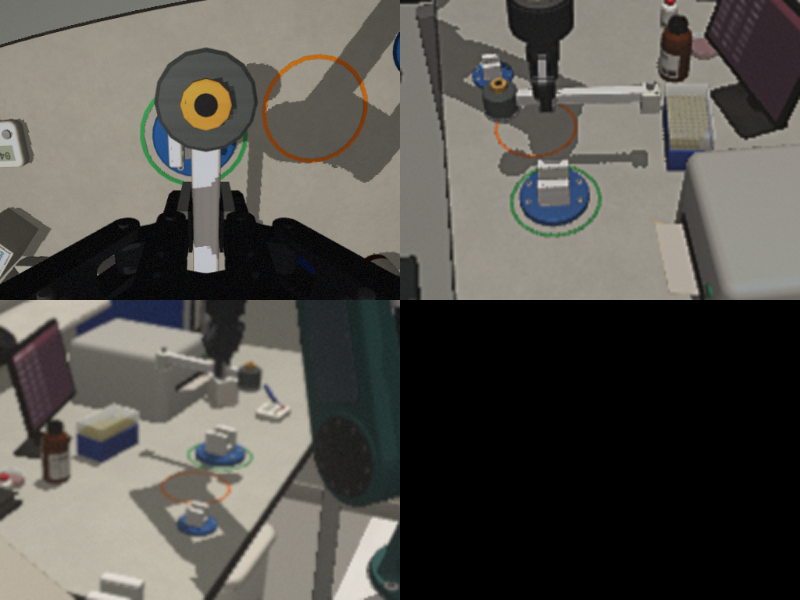

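>>> play_rows --targets '[[[-0.004,-0.014,0],0],[[-0.003,-0.012,0],0],[[0,0,0.01],0],[[0,0,0.03],0],[[0,0,0.04],0],[[0,0,0.03],0],[[0,0,0.01],0],[[0,0,0],0],[[0,0,0],0],[[0,0,0],0]]'

```text
clock: 16.95
tcp_pos: [0.472, -0.2707, 0.1141]
orientation: [0.001, 0.083, 0.997, -0.0]
ft_force: [0.2, 0.5, -4.1]
opening: 0.0131
gripper_force: 59.2
```

```bash
python3 fin.py 9
```

```text
t 16.95 tcp [ 0.472  -0.2707  0.1141] toolx [-0.986  0.166 -0.001] tooly [ 0.166  0.986 -0.001] j [-0.65  0.41  1.76 -0.    0.96 -2.05] open 0.0131 F [ 0.2  0.5 -4.1] 59.226003885269165
stub (230, 100, 67, 67) [ 0.41479385 -0.26185721] (0.01916789636015892, 0.01936558075249195) hub->tcp 0.057845015201122695 -8.818150487740574
stub (364, 61, 148, 167) [ 0.42791888 -0.20749728] (0.0513039268553257, 0.05135328695178032) hub->tcp 0.07705133583882594 -55.14383162187439
to cradle, tool xy 0.000760116454784839 -0.004259926028441913 underside 0.1056461475873961 toolx yaw 170.46703254113598
```

>>> play_rows --targets '[[[0,-0.004,0.005],0],[[0.001,-0.004,0.007],0],[[0,0,0.007],0],[[0,0,0],0],[[0,0,0],0],[[0,0,0],0],[[0,0,0],0],[[0,0,0],0],[[0,0,0],0],[[0,0,0],0]]'

```text
clock: 18.1
tcp_pos: [0.4702, -0.2742, 0.1038]
orientation: [-0.0, 0.083, 0.997, -0.0]
ft_force: [0.4, 0.3, -4.1]
opening: 0.0129
gripper_force: 59.3
```

```bash
python3 fin.py 10
```

```text
t 18.1 tcp [ 0.4702 -0.2742  0.1038] toolx [-0.986  0.166  0.   ] tooly [ 0.166  0.986 -0.   ] j [-0.65  0.43  1.77 -0.    0.94 -2.06] open 0.0129 F [ 0.4  0.3 -4.1] 59.25304055213928
stub (230, 100, 67, 67) [ 0.41322446 -0.26540643] (0.01917760632932186, 0.019310176372528076) hub->tcp 0.0576058000441413 -8.77618955917481
stub (373, 62, 139, 171) [ 0.42810273 -0.20739186] (0.053353626281023026, 0.05356463044881821) hub->tcp 0.07893799123343682 -57.80953080770875
to cradle, tool xy -0.00043958592132086214 -0.0005389650771889128 underside 0.0953279979373936 toolx yaw 170.46159136135137
```

View pics/c10.png

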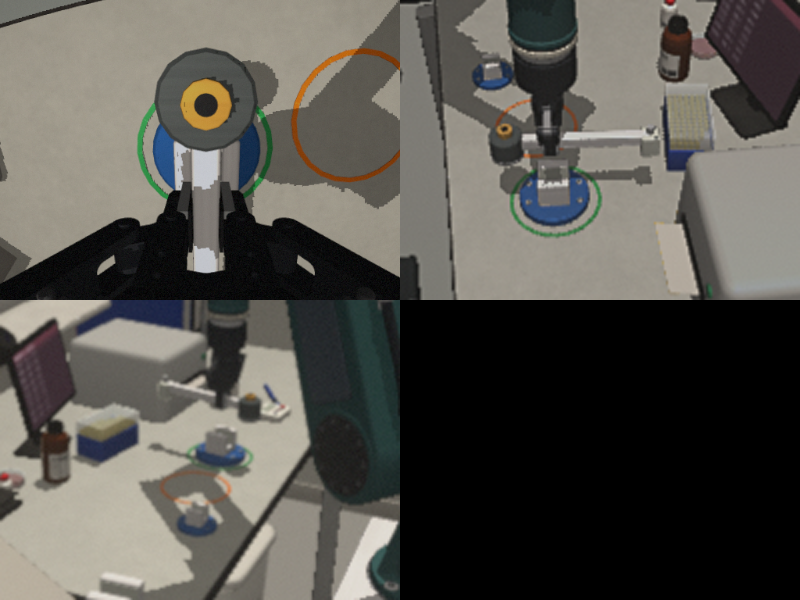

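The arm is held level and lined up over the saddle, with its underside about 39 mm above the saddle's top. All checks pass, so I'm handing in.

```bash
python3 -c "
from cell import job
print(job.hand_in())"
```

```text
the job is handed in; nothing more can be done
None
```

The job is handed in: by my last measurements the cradle stands released about 3 mm from the green ring's centre, and the sampling arm is held level and in line over its saddle, within about 1 mm of centre and with its underside about 39 mm up; the hand-in gave no verdict.

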